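# Clear the electronics off the wet bench into their fitted trays

## Robot

A 7-joint arm with a two-finger parallel gripper is mounted at the origin on a cart in front of the work surface, level with it; the furniture and walls round the work are solid. World frame = base frame: x ahead of the robot, y to its left, z up, the work surface at z = 0. Lengths are in m, angles in rad, forces in N, time in s.
With the tool pointing down it reaches from about 0.425 to 0.95 m from the base axis. Payload 4.7 kg.
Tool frame: the origin (TCP) lies midway between the tips of the shut fingers; the grasp point (between the pads) lies 19 mm behind it; z points along the fingers, x is the direction in which the jaws open and shut, and the axes are right-handed (so a half turn about z gives the same grasp; the last joint's range is limited). The gripper opens to 87 mm and grips with 3 to 60 N. Pads are 19 mm wide; open, the fingers measure 117 mm over their backs; the gripper's body (75 mm by 190 mm) begins 51 mm behind the grasp point.
Start: joints at [-1.368, 0.469, -0.049, 1.532, 0.024, 1.141, -0.082], TCP at [0.155, 0.657, 0.223] pointing down, gripper open.
Joint ranges: [-2.59, 2.59], [-0.33, 1.99], [-1.39, 1.29], [0.1, 2.45], [-1.04, 4.18], [0.21, 1.99], [-2.66, 2.66]. Speed limits (rad/s): [2.57, 2.57, 3.14, 3.14, 3.14, 3.14, 3.14].

## Interface

Orientations are given as [roll, pitch, yaw] about the fixed x, y, z axes, in that order (R = Rz(yaw) Ry(pitch) Rx(roll)).
In Python, from cell import get_obs, camera, finish_job, masks_of, landmark_of gives the robot as it stands. The module is installed in compiled form; this text tells all that it offers.
- The arm moves only by the tool move_arm, never from a script. Its argument "increments" is text: rows parted by semicolons, each of 7 numbers parted by spaces: the shift along the tool's x, y, z in cm, then the turn, a rotation vector about the tool's x, y, z in rad, then the opening in per cent of the stroke, from 0 (shut) to 100 (fully open). In form: tx ty tz rx ry rz jaw; .... A call has 1 to 12 rows; each row shifts and turns the commanded pose from where the row before left it, along the tool's axes as they then stand; what a row does not reach is not made up. A row lasts 1/8 s, in which the tool goes at most 62.5 mm and 10.7 degrees, less where a joint would pass 70% of its speed; a pose out of reach is approached as far as the arm can. A call is refused whole if a number of a shift passes 6.25 or a number of a turn 0.188, either way. A call with a gripper value outside its range is refused whole. The fingers move at their own pace and stop on an object; the grip force is fixed at half the most. Time passes only in rows, so rows that do not move let the fingers close. It gives the time, the measured TCP pose, the force and the opening at its end, in the units of the state.
- get_obs(): the state, without advancing time (a new reading comes with each control period).
- camera(name): name is "side" or "top"; returns a dict with "frame" (420x560x3 uint8, red, green, blue), "fx", "fy", "cx", "cy" (pixels), "k1" (the pictures are not rectified: a ray, as slopes to the right and down, at radius r is drawn at 1 + k1 r^2 times it, then the intrinsics apply), "R" (3x3) and "t" (3): a world point X has camera coordinates R X + t. Camera axes: x right, y down, z forward; pixel columns grow to the right and rows downward; lengths in m; the calibration is good to about 2 mm. A picture is of the moment at which its call begins. There is no depth.
- finish_job(): hands the job in, once; it reports no verdict.
Trained networks look in a picture, given as the dict that the camera call returned (one of the last four; its "shot" number tells which), for a name from the list of things; names that differ only in an ending like _2 or _b are one class to them, and where a whole thing is asked for, a point or a joint stands for the part that bears it (a point fixed in the world has none). Each returns a list of dicts, best first, with "confidence" (0 to 1); they miss things now and then, are a little off and sometimes report something else, mostly with a low value. They report only what shows in the picture. A call takes as long as a camera call.
- masks_of(name, picture): "mask" (420x560 bool, what is visible of it) and "rect" ([centre column, centre row, width, height] in pixels, round what is visible of it).
- landmark_of(name, picture): "at" ([column, row] in pixels: a listed point, or the origin of a listed thing).
The state is a dict: "t": time; "joint_positions": joint angles; "dq": joint speeds; "effort": joint torques, N m; "tcp_pos": TCP position; "tool_rot": TCP orientation; "ft_force": force on the tool from outside, world axes, zero at the start; "wrist_torque": the same for the moment, N m; "gripper_width": finger opening in m.
Only numpy, scipy, OpenCV 4.12 (cv2) and the standard library are available. Lean on these libraries where they do the work, as an engineer would, in place of code of your own. Each camera call takes 0.05 s, during which the arm holds its last target. There are 200 camera calls.

## Task

Before wet work starts, clear the three electrical items off the bench, each into the low tray made for its size: the large power adapter into the longest tray, the small power adapter into the middle one, the small valve driver block into the smallest. Each must lie flat and right way up, centred and lengthwise in its tray (either way round), wholly inside the rim, pins included. Leave the two glass vials standing where they are.

Things in the scene. Friction and masses are not known exactly. Their poses are not given: they have to be found in the camera images.
- big_adapter: The larger of two black plug-in power adapters: 37 (x) x 94 (y) x 42 (z) mm over all. Its solid body reaches from y = -28 to y = +32 mm, the rest of the length is the thin pins at one end and a cable stub at the other. Lies free on the bench, right way up, at any yaw. Origin: centre of the underside of its whole outline (pins included), z up. Grip the body across x, 37 mm wide. 0.14 to 0.22 kg.
- small_adapter: The smaller of two black plug-in power adapters: 31 (x) x 72 (y) x 30 (z) mm over all. Its solid body reaches from y = -17 to y = +21 mm, the rest of the length is the thin pins at one end and a cable stub at the other. Lies free on the bench, right way up, at any yaw. Origin: centre of the underside of its whole outline (pins included), z up. Grip the body across x, 31 mm wide. 0.07 to 0.12 kg.
- valve_block: Small black valve driver block with a blue end and a pale button on top, 20 (x) x 37 (y) x 20 (z) mm; its solid body reaches from y = -18 to y = +12 mm and 16 mm high. Lies free on the bench, right way up, at any yaw. Origin: centre of the underside of its whole outline, z up. Grip it across x, 20 mm wide, at about y = -3 mm. About 22 g.
- tray_xl: Longest of the three low open trays: inside 55 (x) x 112 (y) mm, for the larger power adapter. Fixed to the bench, grey floor 2 mm thick, bare metal rim 3 mm thick that stands 6 mm over the bench. Origin: centre of its underside, z up, long side along its y. A stand with glassware rises beyond the trays (x above 0.65 m, y from -0.30 to -0.07 m): carry things past nearer the robot.
- tray_l: Middle one of the three low open trays: inside 49 (x) x 90 (y) mm, for the smaller power adapter. Fixed to the bench, grey floor 2 mm thick, bare metal rim 3 mm thick that stands 6 mm over the bench. Origin: centre of its underside, z up, long side along its y. 
- tray_s: Smallest of the three low open trays: inside 38 (x) x 55 (y) mm, for the valve driver block. Fixed to the bench, grey floor 2 mm thick, bare metal rim 3 mm thick that stands 6 mm over the bench. Origin: centre of its underside, z up, long side along its y. 
- dark_vial: Closed glass vial with a dark screw cap, 24 mm diameter, 54 mm high, standing upright on the bench. Bystander: leave it standing where it is. Origin: centre of its underside, z up.
- pale_vial: Closed glass vial with a pale screw cap, 24 mm diameter, 54 mm high, standing upright on the bench. Bystander: leave it standing where it is. Origin: centre of its underside, z up. (The balance between the vials and the trays, x below 0.53 m, y from -0.09 to 0.15 m, is 0.09 m high.)

How it is judged:
At the end, for the whole second after the job is handed in: Each item is down on the floor of its own tray, origin within 15 mm of the tray's centre seen from above, length within 0.3 rad of the tray's (either way round), tilt under 0.1 rad, released and at rest; both vials upright within 20 mm of where they began (horizontal distance between big_adapter and tray_xl below 0.015 m and angle between the y axis of big_adapter and the y axis of tray_xl, either way round below 0.3 rad and z of big_adapter in the frame of tray_xl below 0.006 m and angle between each of big_adapter, small_adapter, valve_block's own z axis and vertical below 0.1 rad and linear speed of each of big_adapter, small_adapter, valve_block below 0.02 m/s and angular speed of each of big_adapter, small_adapter, valve_block below 0.2 rad/s and contact force between each of big_adapter, small_adapter, valve_block and the fingers below 0.1 N and horizontal distance between small_adapter and tray_l below 0.015 m and angle between the y axis of small_adapter and the y axis of tray_l, either way round below 0.3 rad and z of small_adapter in the frame of tray_l below 0.006 m and horizontal distance between valve_block and tray_s below 0.015 m and angle between the y axis of valve_block and the y axis of tray_s, either way round below 0.3 rad and z of valve_block in the frame of tray_s below 0.006 m and distance of each of dark_vial, pale_vial from where it was at the start of the episode below 0.02 m and angle between each of dark_vial, pale_vial's own z axis and vertical below 0.2 rad); the robot touches nothing.
It fails at once if the dark vial was pushed more than 20 mm away or knocked over (distance of dark_vial from where it was at the start of the episode above 0.02 m or angle between dark_vial's own z axis and vertical above 0.3 rad).
It fails at once if the pale vial was pushed more than 20 mm away or knocked over (distance of pale_vial from where it was at the start of the episode above 0.02 m or angle between pale_vial's own z axis and vertical above 0.3 rad).
It also fails if it takes over 90 s, if anything falls off the work surface, if the arm or the gripper's body presses on something with over 40 N, if the wrist force passes 120 N, or if a joint passes its speed limit or range.

## Working session

There is one attempt and no reset: what is moved stays moved. The work goes in short steps, Python scripts to look and compute and a tool call to move; the robot and the scene stay as the last step left them, time stands still between calls to the robot, and variables do not carry over. Pictures are saved under pics/ and viewed, about 12 in all and at most 16, crops included, and the job is handed in when it is done.

Besides the shell and the picture viewer there is one more tool, called after "Emit:" as name(argument=value, ...) on one line, values as JSON. move_arm: Moves the arm, as the interface text tells. Its arguments: {"type":"object","properties":{"increments":{"type":"string"}},"required":["increments"]}

```bash
mkdir -p pics; cat > h.py <<'E'
import numpy as np, cv2
from scipy.spatial.transform import Rotation as Ro
from cell import get_obs, camera, finish_job, masks_of, landmark_of
def ray(c,uv):
    d=np.array([(uv[0]-c['cx'])/c['fx'],(uv[1]-c['cy'])/c['fy']]); x=d.copy()
    for _ in range(20): x=d/(1+c['k1']*(x@x))
    R=np.array(c['R']);t=np.array(c['t'])
    return -R.T@t, R.T@np.array([x[0],x[1],1])
def onz(c,uv,z):
    o,d=ray(c,uv); return o+d*(z-o[2])/d[2]
def proj(c,X):
    p=np.array(c['R'])@np.array(X)+c['t']; s=p[:2]/p[2]; s=s*(1+c['k1']*(s@s))
    return np.array([s[0]*c['fx']+c['cx'],s[1]*c['fy']+c['cy']])
def tri(c1,u1,c2,u2):
    o1,d1=ray(c1,u1);o2,d2=ray(c2,u2)
    s=np.linalg.lstsq(np.stack([d1,-d2],1),o2-o1,rcond=None)[0]
    a,b=o1+s[0]*d1,o2+s[1]*d2
    return (a+b)/2,np.linalg.norm(a-b)
def save(c,n): cv2.imwrite('pics/'+n,cv2.cvtColor(c['frame'],cv2.COLOR_RGB2BGR))
N=['big_adapter','small_adapter','valve_block','tray_xl','tray_l','tray_s','dark_vial','pale_vial']
E
python3 - <<'E'
from h import *
np.set_printoptions(precision=4,suppress=True)
o=get_obs();print(o['tcp_pos'],o['tool_rot'],o['gripper_width'])
T=camera('top');S=camera('side');save(T,'t0.png');save(S,'s0.png')
for c in(T,S):print(-np.array(c['R']).T@c['t'],np.array(c['R'])[2])
for n in N:
  for nm,c in(('top',T),('side',S)):
    for m in masks_of(n,c)[:2]:
      mk=m['mask'].astype(np.uint8);pts=np.argwhere(mk)[:,::-1]
      P=np.array([onz(c,p,0.0)[:2] for p in pts[::max(1,len(pts)//400)]]).astype(np.float32)
      r=cv2.minAreaRect(P)
      print(n,nm,'mask %.2f'%m['confidence'],np.round(m['rect']),'z0 rect',np.round(r[0],3),np.round(r[1],3),round(r[2],1))
    for l in landmark_of(n,c)[:2]: print('   lm',nm,'%.2f'%l['confidence'],np.round(l['at'],1),onz(c,l['at'],0)[:2])
E
```

```text
[0.1549 0.6564 0.2215] [3.1415 0.0019 1.3391] 0.08726808766233016
[ 0.3471 -0.0321  1.2238] [ 0.1537  0.023  -0.9878]
[0.4001 0.8057 0.7772] [ 0.1361 -0.734  -0.6654]
big_adapter top mask 0.71 [253. 188.  31.  16.] z0 rect [0.593 0.066] [0.076 0.045] 77.6
   lm top 0.91 [254.7 191.8] [0.5877 0.0608]
big_adapter side mask 0.60 [250. 231.  23.  30.] z0 rect [0.594 0.045] [0.097 0.049] 82.0
   lm side 0.86 [247.5 233.9] [0.5945 0.0587]
small_adapter top mask 0.78 [205. 195.  14.  22.] z0 rect [0.581 0.21 ] [0.071 0.035] 0.7
   lm top 0.69 [205.7 192.8] [0.587  0.2022]
   lm top 0.51 [253.1 189.6] [0.5942 0.0654]
small_adapter side mask 0.69 [285. 305.  12.  24.] z0 rect [0.477 0.238] [0.023 0.06 ] 9.8
small_adapter side mask 0.59 [241. 279.  27.  19.] z0 rect [0.581 0.193] [0.049 0.072] 83.5
   lm side 0.56 [242.7 282.2] [0.5729 0.2017]
   lm top 0.64 [155.3 201.9] [0.5627 0.3471]
valve_block side mask 0.81 [233. 337.  21.   9.] z0 rect [0.561 0.334] [0.037 0.027] 11.0
   lm side 0.51 [236.1 340. ] [0.5536 0.3419]
tray_xl top mask 0.69 [409. 245.  47.  26.] z0 rect [ 0.436 -0.369] [0.06
[... 1180 characters left out ...]
0.70 [288.7 146.7] [ 0.5548 -0.3139]
dark_vial top mask 0.68 [178. 164.  10.  13.] z0 rect [0.672 0.284] [0.036 0.023] 44.5
   lm top 0.53 [180.2 165.9] [0.668  0.2777]
dark_vial side mask 0.67 [282. 303.  15.  24.] z0 rect [0.477 0.238] [0.023 0.06 ] 8.9
dark_vial side mask 0.61 [188. 295.  16.  24.] z0 rect [0.674 0.259] [0.024 0.062] 26.1
   lm side 0.54 [190.2 300.7] [0.6682 0.2695]
   lm side 0.54 [248.5 234. ] [0.5921 0.0586]
pale_vial top mask 0.65 [183. 232.  11.   7.] z0 rect [0.477 0.264] [0.032 0.023] 89.1
   lm top 0.62 [184.6 231.7] [0.4754 0.2608]
pale_vial side mask 0.72 [284. 304.  16.  22.] z0 rect [0.477 0.238] [0.023 0.06 ] 8.9
   lm side 0.71 [281.5 310.2] [0.4799 0.2575]
```

View pics/t0.png

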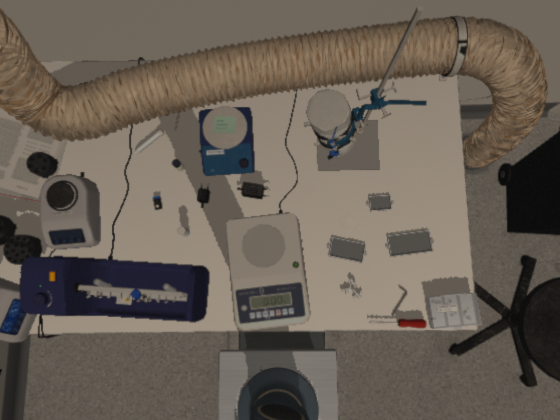

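View pics/s0.png

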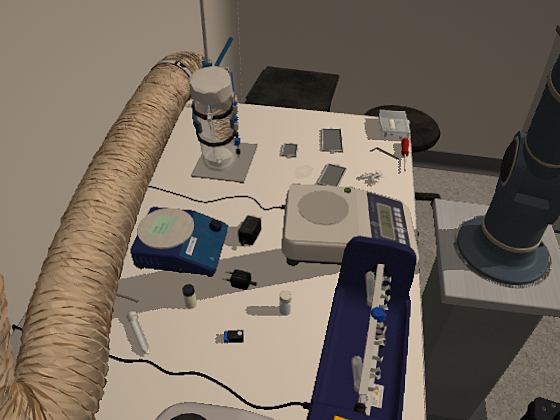

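```bash
cat >> h.py <<'E'
def crop(c,x0,y0,x1,y1,k): return cv2.resize(cv2.cvtColor(c['frame'][y0:y1,x0:x1],cv2.COLOR_RGB2BGR),None,fx=k,fy=k,interpolation=cv2.INTER_CUBIC)
E
python3 - <<'E'
from h import *
T=camera('top');S=camera('side')
a=crop(T,140,150,280,245,5);a=cv2.convertScaleAbs(a,alpha=1.6)
cv2.imwrite('pics/c1.png',a)
b=crop(S,170,205,310,355,4);cv2.imwrite('pics/c2.png',cv2.convertScaleAbs(b,alpha=1.6))
c=crop(T,320,185,440,265,6);cv2.imwrite('pics/c3.png',c)
for c in(T,S): print(proj(c,get_obs()['tcp_pos']),proj(c,[0,0,0]))
E
```

```text
[-22.70951289 369.1763556 ] [278.26085062 409.29876063]
[516.49365862 522.85598457] [500.98627493 248.47050218]
```

View pics/c1.png

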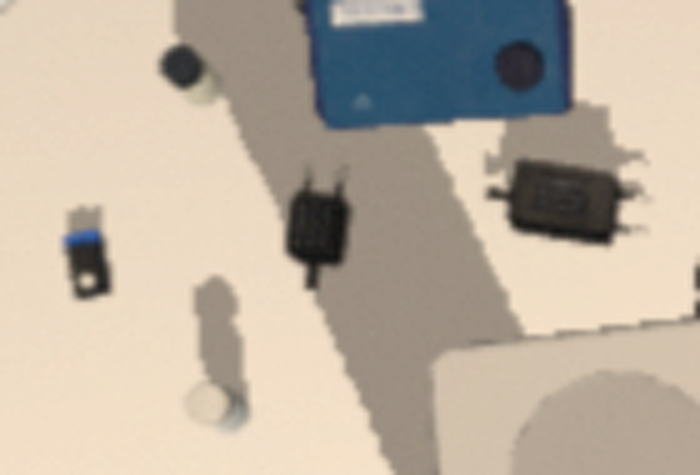

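View pics/c2.png

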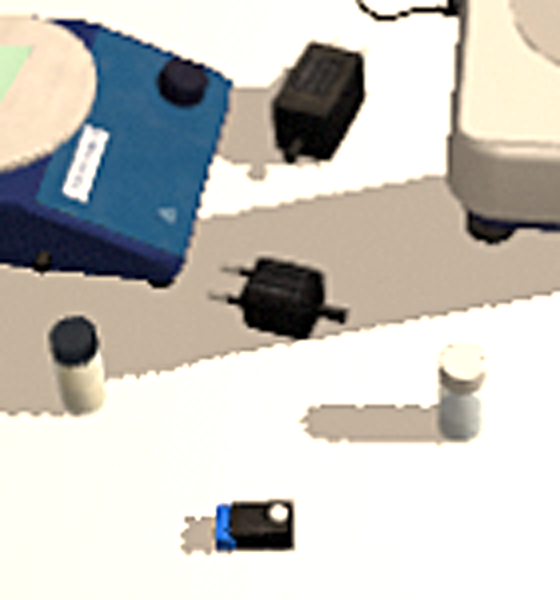

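View pics/c3.png

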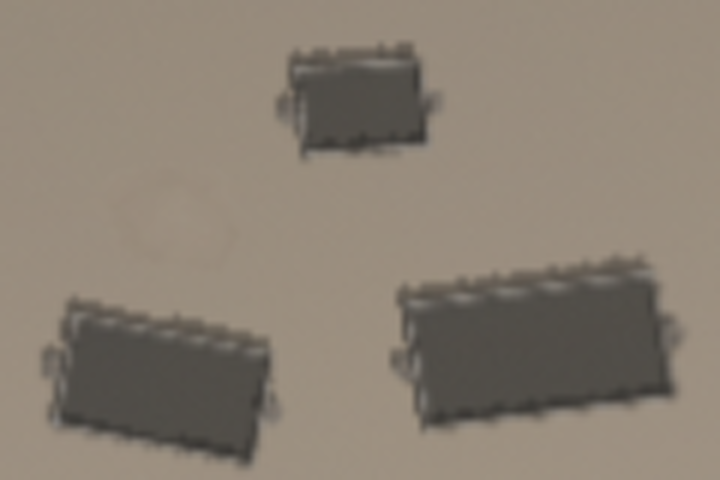

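```bash
cat >> h.py <<'E'
def go(x,y,z,yaw):
    """turn needed about tool z (half-turn nearest), then shift in the axes after the turn, cm"""
    o=get_obs();p=o['tcp_pos'];R0=Ro.from_euler('xyz',o['tool_rot']);psi=R0.as_euler('xyz')[2]
    d=(yaw-psi+np.pi/2)%np.pi-np.pi/2;yaw=psi+d
    R1=Ro.from_euler('xyz',[np.pi,0,yaw])
    rv=(R0.inv()*R1).as_rotvec()
    print('p',np.round(p,4),'yaw %.3f'%psi,'w %.4f'%o['gripper_width'],'rot',np.round(rv,3),'then shift cm',np.round(100*R1.inv().apply(np.array([x,y,z])-p),2))
E
python3 - <<'E'
from h import *
np.set_printoptions(precision=4,suppress=True)
T=camera('top');S=camera('side')
def rect(n,pts,k,off,z,c=T):
    P=np.array([onz(c,np.array(p)/k+off,z)[:2] for p in pts])
    e=[np.linalg.norm(P[i]-P[(i+1)%4]) for i in range(4)]
    i=0 if e[0]>e[1] else 1
    v=(P[(i+1)%4]-P[i])+(P[(i+2)%4]-P[(i+3)%4])
    print(n,'c',P.mean(0),'edges',np.array(e),'long dir deg %.1f'%(np.degrees(np.arctan2(v[1],v[0]))%180))
o3=np.array([320,185]);o1=np.array([140,150]);o2=np.array([170,205])
rect('tray_l',[(75,318),(268,352),(248,458),(58,422)],6,o3,.002)
rect('tray_xl',[(410,308),(653,275),(672,392),(422,425)],6,o3,.002)
rect('tray_s',[(298,68),(417,60),(425,142),(303,150)],6,o3,.002)
rect('small top',[(300,188),(350,193),(338,266),(288,257)],5,o1,.03)
rect('big top',[(517,160),(622,178),(613,243),(508,230)],5,o1,.042)
rect('valve body top',[(67,248),(100,244),(110,291),(76,297)],5,o1,.016)
rect('valve side',[(232,502),(294,502),(294,549),(232,549)],4,o2,.008,S)
rect('big side top',[(318,42),(364,58),(326,112),(275,100)],4,o2,.042,S)
print('btn',tri(T,np.array((87,282))/5+o1,S,np.array((279,513))/4+o2))
print('small',tri(T,np.array((318,228))/5+o1,S,np.array((285,283))/4+o2))
print('stirrer corner',tri(T,np.array((570,108))/5+o1,S,np.array((232,85))/4+o2))
print('knob',tri(T,np.array((520,65))/5+o1,S,np.array((183,80))/4+o2))
print('disc',tri(T,(225,127),S,(165,227)))
print('darkcap',tri(T,np.array((182,66))/5+o1,S,np.array((74,330))/4+o2))
print('palecap',tri(T,np.array((210,402))/5+o1,S,np.array((462,355))/4+o2))
E
```

```text
tray_l c [ 0.4186 -0.1974] edges [0.0907 0.0502 0.089  0.0493] long dir deg 78.9
tray_xl c [ 0.4339 -0.372 ] edges [0.1135 0.0546 0.1159 0.0544] long dir deg 97.0
tray_s c [ 0.5505 -0.2956] edges [0.0561 0.0394 0.0572 0.0393] long dir deg 93.0
small top c [0.5744 0.2017] edges [0.0285 0.0421 0.0287 0.0398] long dir deg 171.3
big top c [0.5831 0.0624] edges [0.0596 0.037  0.0589 0.0399] long dir deg 80.5
valve body top c [0.5538 0.3353] edges [0.0188 0.0279 0.0194 0.0289] long dir deg 12.7
valve side c [0.5546 0.3389] edges [0.0298 0.026  0.0292 0.0261] long dir deg 10.9
big side top c [0.5846 0.0683] edges [0.0301 0.0483 0.0304 0.0528] long dir deg 75.4
btn (array([0.5469, 0.3358, 0.0161]), np.float64(0.00024585982821337756))
small (array([0.5746, 0.2036, 0.0233]), np.float64(9.11816566481736e-05))
stirrer corner (array([0.6413, 0.061 , 0.0193]), np.float64(0.002557347195148323))
knob (array([0.661 , 0.0871, 0.0445]), np.float64(0.001255872452561256))
disc (array([0.7594, 0.1377, 0.0686]), np.float64(0.0006659876275323913))
darkcap (array([0.6628, 0.2754, 0.052 ]), np.float64(0.000976842100058131))
palecap (array([0.4734, 0.2553, 0.0529]), np.float64(0.00018114082335530916))
```

```bash
python3 -c "
from h import *
go(.554,.337,.12,np.radians(102))"
```

```text
p [0.155  0.657  0.2226] yaw 1.339 w 0.0868 rot [-0.    -0.    -0.441] then shift cm [-39.6   32.38  10.26]
```

Emit:
move_arm(increments="0 0 -5 0 0 -0.15 100; 0 0 -5 0 0 -0.15 100; 0 0 0 0 0 -0.14 100")

```text
t: 2.28
tcp_pos: [0.1554, 0.6592, 0.3283]
tool_rot: [3.138, -0.009, 1.783]
ft_force: [0.1, 0.0, 0.1]
gripper_width: 0.0871
```

```bash
python3 -c "
from h import *
go(.554,.337,.12,np.radians(102))"
```

```text
p [0.1554 0.6592 0.3283] yaw 1.783 w 0.0871 rot [ 0.004 -0.009  0.003] then shift cm [-39.8   32.29  20.83]
```

Emit:
move_arm(increments="-4 3.2 0 0 0 0 100; -4 3.2 0 0 0 0 100; -4 3.2 0 0 0 0 100; -4 3.2 0 0 0 0 100; -4 3.2 0 0 0 0 100; -4 3.2 0 0 0 0 100; -4 3.2 0 0 0 0 100; -4 3.2 0 0 0 0 100; -4 3.3 0 0 0 0 100; -3.8 3.4 0 0 0 0 80; 0 0 0 0 0 0 60")

```text
t: 3.65
tcp_pos: [0.5573, 0.3293, 0.3222]
tool_rot: [3.14, 0.003, 1.77]
ft_force: [0.1, 0.4, 0.3]
gripper_width: 0.0743
```

```bash
python3 -c "
from h import *
go(.554,.337,.008,np.radians(102))"
```

```text
p [0.5573 0.3293 0.3222] yaw 1.770 w 0.0743 rot [ 0.001  0.003 -0.01 ] then shift cm [ 0.82 -0.16 31.42]
```

Emit:
move_arm(increments="0.8 -0.1 5 0 0 0 60; 0 0 5 0 0 0 60; 0 0 5 0 0 0 60; 0 0 5 0 0 0 60; 0 0 5 0 0 0 60; 0 0 0 0 0 0 60; 0 0 0 0 0 0 60")

```text
t: 4.53
tcp_pos: [0.5516, 0.3432, 0.0745]
tool_rot: [3.139, -0.001, 1.78]
ft_force: [-0.3, -0.0, 0.3]
gripper_width: 0.0523
```

```bash
python3 -c "
from h import *
go(.554,.337,.008,np.radians(102))
T=camera('top');S=camera('side')
a=cv2.resize(crop(T,110,160,210,240,1),(375,300),interpolation=cv2.INTER_CUBIC);b=cv2.resize(crop(S,180,270,300,360,1),(400,300),interpolation=cv2.INTER_CUBIC)
cv2.imwrite('pics/v1.png',np.hstack([a,b]))"
```

```text
p [0.5516 0.3432 0.0745] yaw 1.780 w 0.0523 rot [ 0.003 -0.001 -0.001] then shift cm [-0.66  0.11  6.65]
```

View pics/v1.png

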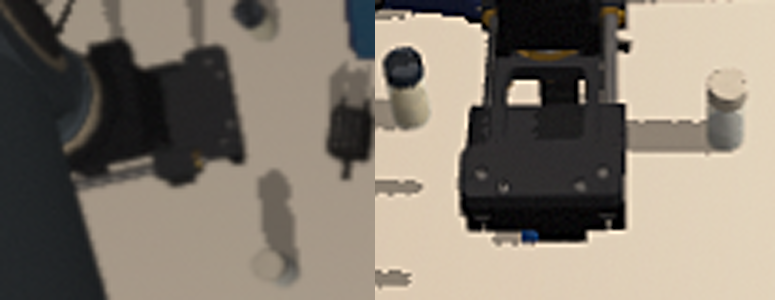

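Emit:
move_arm(increments="-0.6 0.1 2 0 0 0 60; 0 0 2.5 0 0 0 60; 0 0 2.1 0 0 0 60; 0 0 0 0 0 0 60; 0 0 0 0 0 0 60")

```text
t: 5.25
tcp_pos: [0.5534, 0.3366, 0.0069]
tool_rot: [3.141, -0.0, 1.779]
ft_force: [0.6, -1.0, 0.3]
gripper_width: 0.0519
```

```bash
python3 -c "
from h import *
go(.554,.337,.008,np.radians(102))"
```

```text
p [0.5534 0.3366 0.0069] yaw 1.779 w 0.0519 rot [ 0.001 -0.    -0.001] then shift cm [ 0.03  0.07 -0.11]
```

Emit:
move_arm(increments="0 0 0 0 0 0 0; 0 0 0 0 0 0 0; 0 0 0 0 0 0 0; 0 0 0 0 0 0 0; 0 0 0 0 0 0 0; 0 0 -2 0 0 0 0; 0 0 -5 0 0 0 0; 0 0 -5 0 0 0 0; 0 0 -5 0 0 0 0; 0 0 0 0 0 0 0")

```text
t: 6.5
tcp_pos: [0.5557, 0.3379, 0.1832]
tool_rot: [3.131, -0.004, 1.779]
ft_force: [0.9, 1.0, 0.3]
gripper_width: 0.0186
```

```bash
python3 -c "
from h import *
go(.48,.1,.20,np.radians(3))
go(.48,.1,.20,np.radians(3+180))
print(get_obs()['joint_positions'])"
```

```text
p [0.5557 0.3379 0.1832] yaw 1.779 w 0.0186 rot [ 0.012  0.004 -1.415] then shift cm [  8.81 -23.36  -1.68]
p [0.5557 0.3379 0.1832] yaw 1.779 w 0.0186 rot [ 0.012  0.004 -1.415] then shift cm [  8.81 -23.36  -1.68]
[-0.65001942  0.45448571  0.05384436  1.652131   -0.02772864  1.02424878
  1.19125116]
```

Emit:
move_arm(increments="0 0 -3 0 0 0.173 0; 0 0 -3 0 0 0.173 0; 0 0 0 0 0 0.173 0; 0 0 0 0 0 0.173 0; 0 0 0 0 0 0.173 0; 0 0 0 0 0 0.173 0; 0 0 0 0 0 0.173 0; 0 0 0 0 0 0.173 0; 0 0 0 0 0 0.173 0; 0 0 0 0 0 0.17 0; 0 0 0 0 0 0 0")

```text
t: 7.88
tcp_pos: [0.5524, 0.3362, 0.2363]
tool_rot: [3.141, 0.001, 0.054]
ft_force: [0.1, 0.2, 0.3]
gripper_width: 0.0185
```

```bash
python3 -c "
from h import *
go(.48,.0,.24,np.radians(3))
T=camera('top');S=camera('side')
for u in [(317,171),(379,171),(350,171)]: print('plate T',onz(T,u,.0))
for u in [(192,175),(249,182),(257,146)]: print('plate S',onz(S,u,.0))
print('bottle bottom S',onz(S,(218,170),0), onz(S,(240,160),0))
cv2.imwrite('pics/st.png',np.hstack([cv2.resize(crop(T,290,90,440,230,1),(400,373)),cv2.resize(crop(S,170,60,300,195,1),(385,373+27))[:373]]))"
```

```text
p [0.5524 0.3362 0.2363] yaw 0.054 w 0.0185 rot [0.001 0.001 0.002] then shift cm [-8.99 33.19 -0.37]
plate T [ 0.64587271 -0.1196053   0.        ]
plate T [ 0.64255485 -0.29713611  0.        ]
plate T [ 0.64412074 -0.2143652   0.        ]
plate S [ 0.79256938 -0.13297004  0.        ]
plate S [ 0.63325452 -0.13150876  0.        ]
plate S [ 0.64688143 -0.30031311  0.        ]
bottle bottom S [ 0.72865842 -0.16733155  0.        ] [ 0.67983373 -0.22351964  0.        ]
```

View pics/st.png

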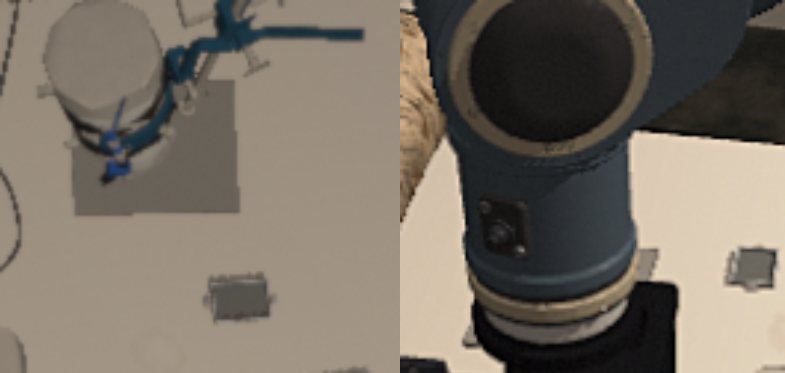

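Emit:
move_arm(increments="-2 5 -1 0 0 0 0; -2 5 0 0 0 0 0; -2 5 0 0 0 0 0; -2 5 0 0 0 0 0; -2 5 0 0 0 0 0; 0 5 0 0 0 0 0; 0 5 0 0 0 0 0; 0 5 0 0 0 0 0; 0 5 0 0 0 0 0; 1.5 5 0 0 0 0 0; 3 5 0 0 0 0 0; 3 5 0 0 0 0 0")

```text
t: 9.48
tcp_pos: [0.5601, -0.2654, 0.2466]
tool_rot: [-3.141, -0.001, 0.055]
ft_force: [1.5, 0.3, 0.2]
gripper_width: 0.0185
```

Emit:
move_arm(increments="0 2 0 0 0 0 0; 0 0 0 0 0 0 0; 0 0 0 0 0 0 0")

```text
t: 9.85
tcp_pos: [0.5601, -0.2829, 0.2464]
tool_rot: [-3.14, 0.0, 0.054]
ft_force: [0.2, 0.2, 0.4]
gripper_width: 0.0186
```

```bash
python3 -c "
from h import *
go(.5505,-.293,.010,np.radians(3))"
```

```text
p [ 0.5601 -0.2829  0.2464] yaw 0.054 w 0.0186 rot [-0.002  0.     0.001] then shift cm [-1.01  0.96 23.64]
```

Emit:
move_arm(increments="-1 1 5 0 0 0 0; 0 0 5 0 0 0 0; 0 0 5 0 0 0 0; 0 0 4 0 0 0 0; 0 0 2.5 0 0 0 0; 0 0 0 0 0 0 0; 0 0 0 0 0 0 0")

```text
t: 10.72
tcp_pos: [0.5517, -0.2942, 0.0329]
tool_rot: [3.141, -0.002, 0.053]
ft_force: [0.3, -0.9, 0.0]
gripper_width: 0.0183
```

```bash
python3 -c "
from h import *
go(.5505,-.293,.0095,np.radians(3))"
```

```text
p [ 0.5517 -0.2942  0.0329] yaw 0.053 w 0.0183 rot [ 0.    -0.002  0.001] then shift cm [-0.12 -0.13  2.34]
```

Emit:
move_arm(increments="-0.1 -0.1 1.3 0 0 0 0; 0 0 1 0 0 0 0; 0 0 0 0 0 0 0; 0 0 0 0 0 0 0; 0 0 0 0 0 0 45; 0 0 0 0 0 0 45; 0 0 0 0 0 0 45; 0 0 0 0 0 0 45; 0 0 -2 0 0 0 45; 0 0 -5 0 0 0 60; 0 0 -5 0 0 0 60; 0 0 -5 0 0 0 60")

```text
t: 12.22
tcp_pos: [0.5495, -0.294, 0.1816]
tool_rot: [3.141, -0.001, 0.051]
ft_force: [-0.2, 0.5, 1.2]
gripper_width: 0.0512
```

Emit:
move_arm(increments="0 0 -6 0 0 0 60; -4 0 0 0 0 0 60; -4 -4 0 0 0 0 60; 0 -5 0 0 0 0 60; 0 -5 0 0 0 0 60; 0 -5 0 0 0 0 60; 0 -5 0 0 0 0 60; 0 -5 0 0 0 0 60; 0 -5 0 0 0 0 60; 0 0 0 0 0 0 60")

```text
t: 13.48
tcp_pos: [0.4518, 0.0452, 0.2394]
tool_rot: [-3.14, -0.001, 0.059]
ft_force: [-0.3, -0.3, -0.1]
gripper_width: 0.0522
```

```bash
python3 -c "
from h import *
go(.584,.064,.026,np.radians(-10.5))
T=camera('top');S=camera('side')
for nm,c in(('t',T),('s',S)):
  for l in landmark_of('valve_block',c)[:2]: print(nm,'%.2f'%l['confidence'],l['at'],onz(c,l['at'],.002))
cv2.imwrite('pics/p1.png',np.hstack([cv2.resize(crop(T,360,185,410,225,1),(400,320),interpolation=cv2.INTER_CUBIC),cv2.resize(crop(S,265,130,315,170,1),(400,320),interpolation=cv2.INTER_CUBIC)]))"
```

```text
p [0.4518 0.0452 0.2394] yaw 0.059 w 0.0522 rot [-0.002 -0.001  0.242] then shift cm [12.65 -4.26 21.34]
t 0.41 [379.5, 203.9] [ 0.54646342 -0.29365749  0.002     ]
s 0.56 [290.8, 150.2] [ 0.54568423 -0.29451478  0.002     ]
```

View pics/p1.png

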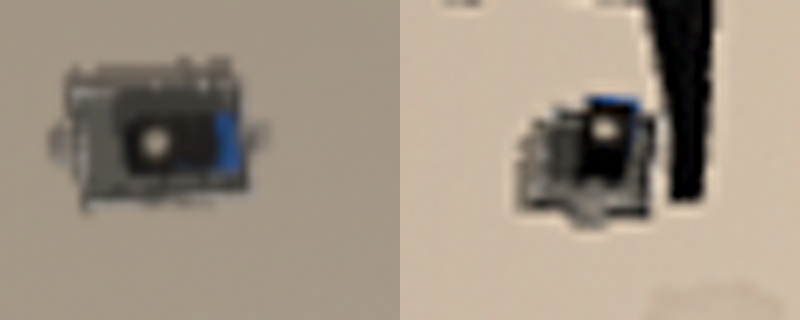

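```bash
python3 -c "
from h import *
T=camera('top');o=np.array([360,185])
P=[onz(T,np.array(p)/8+o,.018)[:2] for p in [(122,120),(236,112),(242,168),(128,176)]];print(np.round(P,4),np.mean(P,0))
"
```

```text
[[ 0.5551 -0.279 ]
 [ 0.5573 -0.3186]
 [ 0.5374 -0.3197]
 [ 0.5352 -0.2801]] [ 0.54627166 -0.2993452 ]
```

Emit:
move_arm(increments="0 0 0 0 0 0.121 60; 0 0 0 0 0 0.121 60; 4 -1 0 0 0 0 60; 4 -1.5 0 0 0 0 60; 4.6 -1.7 0 0 0 0 60; 0 0 0 0 0 0 60; 0 0 0 0 0 0 60")

```text
t: 14.6
tcp_pos: [0.5831, 0.0576, 0.2382]
tool_rot: [3.141, 0.001, -0.192]
ft_force: [0.2, 0.1, -0.3]
gripper_width: 0.0517
```

```bash
python3 -c "
from h import *
go(.584,.064,.026,np.radians(-10.5))"
```

```text
p [0.5831 0.0576 0.2382] yaw -0.192 w 0.0517 rot [ 0.001  0.001 -0.009] then shift cm [-0.03 -0.65 21.22]
```

Emit:
move_arm(increments="0 -0.6 5 0 0 0 60; 0 0 5 0 0 0 60; 0 0 3 0 0 0 60; 0 0 0 0 0 0 60; 0 0 0 0 0 0 60")

```text
t: 15.22
tcp_pos: [0.5855, 0.0646, 0.1103]
tool_rot: [-3.14, -0.002, -0.191]
ft_force: [0.8, 0.2, -0.6]
gripper_width: 0.0523
```

```bash
python3 -c "
from h import *
go(.584,.064,.026,np.radians(-10.5))
T=camera('top');S=camera('side')
cv2.imwrite('pics/b1.png',np.hstack([cv2.resize(crop(T,225,160,285,220,1),(400,400),interpolation=cv2.INTER_CUBIC),cv2.resize(crop(S,215,190,290,265,1),(400,400),interpolation=cv2.INTER_CUBIC)]))"
```

```text
p [0.5855 0.0646 0.1103] yaw -0.191 w 0.0523 rot [-0.001 -0.002 -0.008] then shift cm [-0.14  0.08  8.43]
```

View pics/b1.png

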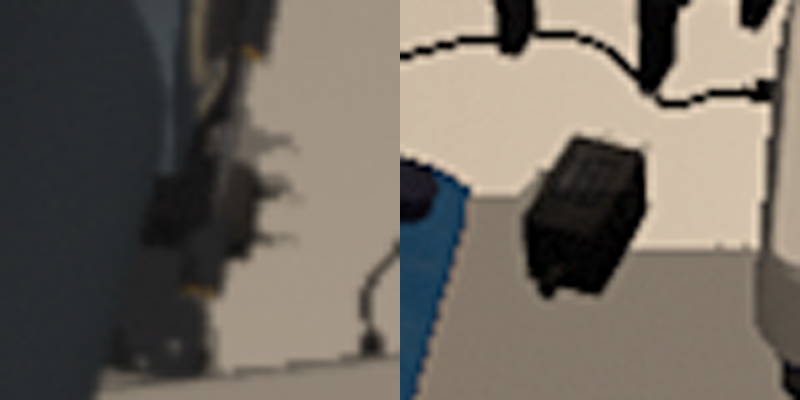

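Emit:
move_arm(increments="-0.1 0.1 3 0 0 0 60; 0 0 3 0 0 0 60; 0 0 2.4 0 0 0 60; 0 0 0 0 0 0 60; 0 0 0 0 0 0 60")

```text
t: 15.95
tcp_pos: [0.585, 0.0642, 0.0261]
tool_rot: [-3.141, -0.003, -0.19]
ft_force: [0.1, 0.0, 0.9]
gripper_width: 0.0521
```

Emit:
move_arm(increments="0 0 0 0 0 0 0; 0 0 0 0 0 0 0; 0 0 0 0 0 0 0; 0 0 0 0 0 0 0; 0 0 0 0 0 0 0; 0 0 0 0 0 0 0")

```text
t: 16.7
tcp_pos: [0.5857, 0.064, 0.0258]
tool_rot: [-3.141, -0.004, -0.19]
ft_force: [2.7, -0.5, 6.1]
gripper_width: 0.0351
```

Emit:
move_arm(increments="0 0 -1 0 0 0 0; 0 0 -2 0 0 0 0; 0 0 -4 0 0 0 0; 0 0 -5 0 0 0 0; 0 0 -5 0 0 0 0; 0 0 -4 0 0 0 0; 0 0 0 0 0 0 0")

```text
t: 17.58
tcp_pos: [0.5851, 0.064, 0.2386]
tool_rot: [-3.138, -0.006, -0.19]
ft_force: [-0.1, 0.1, -2.4]
gripper_width: 0.0356
```

```bash
python3 -c "
from h import *
go(.46,-.10,.24,np.radians(7))
T=camera('top');S=camera('side')
cv2.imwrite('pics/b2.png',np.hstack([cv2.resize(crop(T,220,130,300,210,1),(400,400),interpolation=cv2.INTER_CUBIC),cv2.resize(crop(S,215,130,315,230,1),(400,400),interpolation=cv2.INTER_CUBIC)]))"
```

```text
p [0.5851 0.064  0.2386] yaw -0.190 w 0.0356 rot [-0.002 -0.006 -0.312] then shift cm [-14.41  14.75  -0.14]
```

View pics/b2.png

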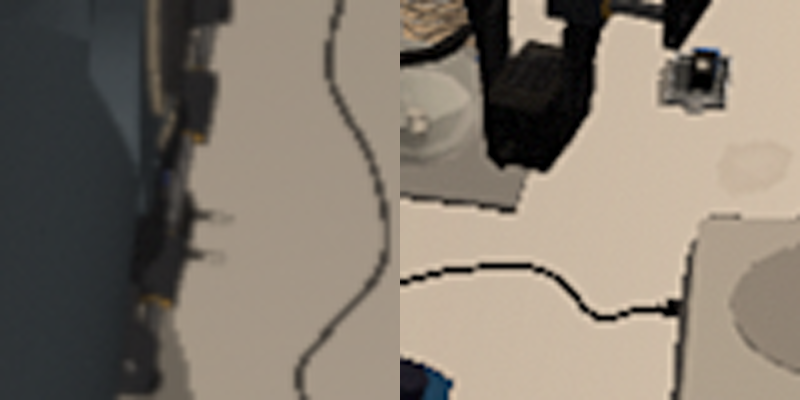

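Emit:
move_arm(increments="0 0 0 0 0 -0.156 0; 0 0 0 0 0 -0.156 0; -4.5 2.5 0 0 0 0 0; -4.5 4 0 0 0 0 0; -4 4 0 0 0 0 0; -1.4 4.3 0 0 0 0 0; 0 5 0 0 0 0 0; 0 5 0 0 0 0 0; 0 5 0 0 0 0 0; 0 5 0 0 0 0 0; 0 5 0 0 0 0 0; 0 0 0 0 0 0 0")

```text
t: 19.18
tcp_pos: [0.4865, -0.3522, 0.2326]
tool_rot: [3.141, 0.005, 0.115]
ft_force: [-0.3, -0.0, -2.9]
gripper_width: 0.0353
```

```bash
python3 -c "
from h import *
go(.434,-.370,.03,np.radians(7))"
```

```text
p [ 0.4865 -0.3522  0.2326] yaw 0.115 w 0.0353 rot [ 0.001  0.005 -0.007] then shift cm [-5.43  1.12 20.26]
```

Emit:
move_arm(increments="-2.7 0.5 3 0 0 0 0; -2.7 0.6 4 0 0 0 0; 0 0 4 0 0 0 0; 0 0 4 0 0 0 0; 0 0 3 0 0 0 0; 0 0 0 0 0 0 0; 0 0 0 0 0 0 0")

```text
t: 20.05
tcp_pos: [0.4372, -0.3656, 0.055]
tool_rot: [-3.142, -0.0, 0.122]
ft_force: [-0.0, 0.3, -1.5]
gripper_width: 0.0354
```

```bash
python3 -c "
from h import *
go(.434,-.370,.0285,np.radians(7))"
```

```text
p [ 0.4372 -0.3656  0.055 ] yaw 0.122 w 0.0354 rot [-0. -0.  0.] then shift cm [-0.37  0.4   2.65]
```

Emit:
move_arm(increments="-0.3 0.4 0.6 0 0 0 0; 0 0 1 0 0 0 0; 0 0 0.6 0 0 0 0; 0 0 0.4 0 0 0 0; 0 0 0 0 0 0 0; 0 0 0 0 0 0 0")

```text
t: 20.8
tcp_pos: [0.4345, -0.3702, 0.0285]
tool_rot: [-3.142, -0.0, 0.122]
ft_force: [-0.0, -0.6, -1.1]
gripper_width: 0.0355
```

```bash
python3 -c "
from h import *
go(.434,-.370,.028,np.radians(7))"
```

```text
p [ 0.4345 -0.3702  0.0285] yaw 0.122 w 0.0355 rot [-0. -0. -0.] then shift cm [-0.05 -0.03  0.05]
```

Release, rise, head back toward the small adapter.

Emit:
move_arm(increments="0 0 0 0 0 0 60; 0 0 0 0 0 0 60; 0 0 0 0 0 0 60; 0 0 -2 0 0 0 60; 0 0 -5 0 0 0 60; 0 0 -5 0 0 0 60; 0 0 -5 0 0 0 60; 0 0 -5 0 0 0 60; 3 -3 0 0 0 0 60; 2 -5 0 0 0 0 60; 0 -5 0 0 0 0 60; 0 -5 0 0 0 0 60")

```text
t: 22.3
tcp_pos: [0.4619, -0.1842, 0.2496]
tool_rot: [3.141, -0.001, 0.121]
ft_force: [-0.0, 0.0, 0.8]
gripper_width: 0.0525
```

Emit:
move_arm(increments="0 -5 0 0 0 0 60; 0 -5 0 0 0 0 60; 0 -5 0 0 0 0 60; 0 -5 0 0 0 0 60; 0 -5 0 0 0 0 60; 0 -5 0 0 0 0 60; 3 -5 0 0 0 0 60; 4 -5 0 0 0 0 60; 0 0 0 0 0 0 60")

```text
t: 23.42
tcp_pos: [0.4833, 0.2231, 0.249]
tool_rot: [3.141, -0.002, 0.128]
ft_force: [0.1, -0.9, -0.9]
gripper_width: 0.0523
```

```bash
python3 -c "
from h import *
go(.575,.2025,.012,np.radians(81.5))
print(get_obs()['joint_positions'])
T=camera('top');S=camera('side')
for n in('small_adapter','big_adapter'):
 for nm,c in(('t',T),('s',S)):
  for l in landmark_of(n,c)[:2]: print(n,nm,'%.2f'%l['confidence'],l['at'],onz(c,l['at'],.002)[:2])
cv2.imwrite('pics/p2.png',np.hstack([cv2.resize(crop(T,375,215,445,275,1),(400,343),interpolation=cv2.INTER_CUBIC),cv2.resize(crop(S,280,110,350,170,1),(400,343),interpolation=cv2.INTER_CUBIC)]))"
```

```text
p [0.4833 0.2231 0.249 ] yaw 0.128 w 0.0523 rot [ 1.000e-03 -1.000e-03 -1.295e+00] then shift cm [-0.68  9.37 23.7 ]
[-0.89647173  0.21658918  0.45666976  1.86082131 -0.10644165  1.08645996
 -0.27187628]
small_adapter t 0.62 [208.0, 195.2] [0.57952668 0.19512642]
big_adapter t 0.58 [408.1, 240.2] [ 0.44258561 -0.36774625]
big_adapter s 0.62 [329.4, 138.8] [ 0.44079602 -0.37513461]
```

View pics/p2.png

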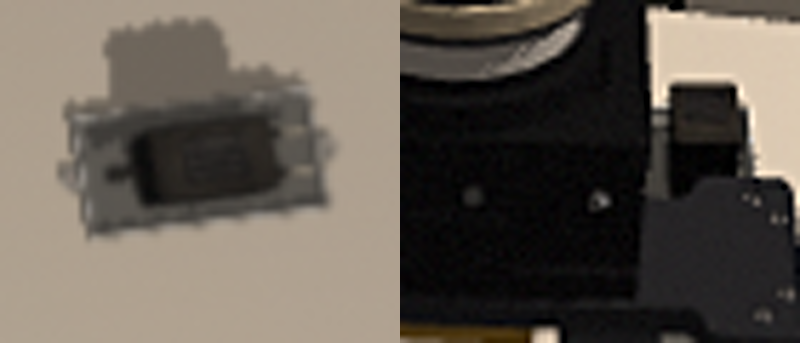

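Emit:
move_arm(increments="0 0 0 0 0 -0.185 60; 0 0 0 0 0 -0.185 60; 0 0 0 0 0 -0.185 60; 0 0 0 0 0 -0.185 60; 0 0 0 0 0 -0.185 60; 0 0 0 0 0 -0.185 60; 0 0 0 0 0 -0.185 60; -0.7 4.4 0 0 0 0 60; 0 5 5 0 0 0 60; 0 0 5 0 0 0 60; 0 0 0 0 0 0 60")

```text
t: 25.1
tcp_pos: [0.5654, 0.1964, 0.1512]
tool_rot: [-3.134, 0.005, 1.415]
ft_force: [0.0, -0.0, 1.0]
gripper_width: 0.0523
```

```bash
python3 -c "
from h import *
go(.575,.2025,.012,np.radians(81.5))"
```

```text
p [0.5654 0.1964 0.1512] yaw 1.415 w 0.0523 rot [-0.007  0.005 -0.007] then shift cm [ 0.75  0.86 13.92]
```

Emit:
move_arm(increments="0.6 0.7 3 0 0 0 60; 0 0 3 0 0 0 60; 0 0 2 0 0 0 60; 0 0 0 0 0 0 60; 0 0 0 0 0 0 60")

```text
t: 25.72
tcp_pos: [0.5774, 0.2037, 0.0768]
tool_rot: [3.139, -0.002, 1.417]
ft_force: [0.8, 0.5, -0.0]
gripper_width: 0.0518
```

```bash
python3 -c "
from h import *
go(.575,.2025,.012,np.radians(81.5))"
```

```text
p [0.5774 0.2037 0.0768] yaw 1.417 w 0.0518 rot [ 0.003 -0.002 -0.005] then shift cm [-0.16 -0.22  6.48]
```

Emit:
move_arm(increments="-0.1 -0.2 2 0 0 0 60; 0 0 2.5 0 0 0 60; 0 0 2 0 0 0 60; 0 0 0 0 0 0 60; 0 0 0 0 0 0 0; 0 0 0 0 0 0 0; 0 0 0 0 0 0 0; 0 0 0 0 0 0 0; 0 0 0 0 0 0 0; 0 0 0 0 0 0 0")

```text
t: 26.98
tcp_pos: [0.5747, 0.2031, 0.0102]
tool_rot: [3.14, -0.001, 1.417]
ft_force: [-0.8, 0.8, 4.8]
gripper_width: 0.0304
```

Emit:
move_arm(increments="0 0 -1 0 0 0 0; 0 0 -3 0 0 0 0; 0 0 -5 0 0 0 0; 0 0 -5 0 0 0 0; 0 0 -5 0 0 0 0; 0 0 -4 0 0 0 0; 0 0 0 0 0 0 0")

```text
t: 27.85
tcp_pos: [0.5756, 0.2026, 0.2431]
tool_rot: [3.136, -0.004, 1.417]
ft_force: [0.6, 0.4, -1.3]
gripper_width: 0.03
```

```bash
python3 -c "
from h import *
go(.50,.2,.24,np.radians(-11.1))
print(get_obs()['joint_positions'])"
```

```text
p [0.5756 0.2026 0.2431] yaw 1.417 w 0.0300 rot [ 7.000e-03  1.000e-03 -1.531e+00] then shift cm [ 7.37 -1.71  0.31]
[-0.64911707  0.3474859   0.317647    1.69101417 -0.11925644  1.11540472
  1.11916354]
```

Emit:
move_arm(increments="0 0 0 0 0 0.179 0; 0 0 0 0 0 0.179 0; 0 0 0 0 0 0.179 0; 0 0 0 0 0 0.179 0; 0 0 0 0 0 0.179 0; 0 0 0 0 0 0.179 0; 0 0 0 0 0 0.179 0; 0 0 0 0 0 0.179 0; 0 0 0 0 0 0.179 0; 0 0 0 0 0 0 0")

```text
t: 29.1
tcp_pos: [0.5729, 0.2022, 0.2378]
tool_rot: [3.139, 0.002, -0.192]
ft_force: [0.3, -0.1, -0.5]
gripper_width: 0.0301
```

```bash
python3 -c "
from h import *
go(.47,.0,.24,np.radians(-11.1))
go(.419,-.195,.24,np.radians(-11.1))"
```

```text
p [0.5729 0.2022 0.2378] yaw -0.192 w 0.0301 rot [0.002 0.002 0.002] then shift cm [-6.21 21.82 -0.22]
p [0.5729 0.2022 0.2378] yaw -0.192 w 0.0301 rot [0.002 0.002 0.002] then shift cm [-7.46 41.94 -0.22]
```

Emit:
move_arm(increments="-1.5 4.5 0 0 0 0 0; -1.5 4.5 0 0 0 0 0; -1.5 4.5 0 0 0 0 0; -1.5 4.5 0 0 0 0 0; -0.5 4.5 0 0 0 0 0; -0.3 4.5 0 0 0 0 0; -0.3 4.5 0 0 0 0 0; -0.3 4.5 0 0 0 0 0; 0 4 0 0 0 0 0; 0 1.9 0 0 0 0 0; 0 0 0 0 0 0 0; 0 0 0 0 0 0 0")

```text
t: 30.6
tcp_pos: [0.4206, -0.1932, 0.2389]
tool_rot: [-3.141, 0.001, -0.192]
ft_force: [-0.8, 0.5, -0.8]
gripper_width: 0.03
```

```bash
python3 -c "
from h import *
go(.419,-.195,.013,np.radians(-11.1))"
```

```text
p [ 0.4206 -0.1932  0.2389] yaw -0.192 w 0.0300 rot [-0.001  0.001  0.002] then shift cm [-0.12  0.21 22.59]
```

Emit:
move_arm(increments="-0.1 0.2 4 0 0 0 0; 0 0 5 0 0 0 0; 0 0 5 0 0 0 0; 0 0 4 0 0 0 0; 0 0 2.3 0 0 0 0; 0 0 0 0 0 0 0; 0 0 0 0 0 0 0")

```text
t: 31.48
tcp_pos: [0.4201, -0.1957, 0.037]
tool_rot: [-3.141, -0.001, -0.193]
ft_force: [0.4, 0.1, -0.8]
gripper_width: 0.0297
```

```bash
python3 -c "
from h import *
go(.419,-.195,.0125,np.radians(-11.1))"
```

```text
p [ 0.4201 -0.1957  0.037 ] yaw -0.193 w 0.0297 rot [-0.    -0.001  0.001] then shift cm [-0.12 -0.05  2.45]
```

Emit:
move_arm(increments="-0.1 0 0.8 0 0 0 0; 0 0 0.8 0 0 0 0; 0 0 0.5 0 0 0 0; 0 0 0.3 0 0 0 0; 0 0 0 0 0 0 0; 0 0 0 0 0 0 0")

```text
t: 32.22
tcp_pos: [0.4183, -0.196, 0.0123]
tool_rot: [3.142, -0.0, -0.194]
ft_force: [0.3, 0.2, -1.2]
gripper_width: 0.0303
```

Emit:
move_arm(increments="0 0 0 0 0 0 60; 0 0 0 0 0 0 60; 0 0 0 0 0 0 60; 0 0 0 0 0 0 60; 0 0 -2 0 0 0 60; 0 0 -5 0 0 0 60; 0 0 -5 0 0 0 60; 0 0 -5 0 0 0 60; 0 0 -5 0 0 0 60; 2 -4 0 0 0 0 60; 2 -5 0 0 0 0 60; 1 -5 0 0 0 0 60")

```text
t: 33.72
tcp_pos: [0.4953, -0.0668, 0.2326]
tool_rot: [-3.141, -0.001, -0.194]
ft_force: [0.4, -1.2, -0.1]
gripper_width: 0.0523
```

Emit:
move_arm(increments="0 -5 0 0 0 0 60; 0 -5 0 0 0 0 60; 0 -5 0 0 0 0 60; 0 -5 0 0 0 0 60; 0 -5 0 0 0 0 60; 0 0 0 0 0 0 60; 0 0 0 0 0 0 60")

```text
t: 34.6
tcp_pos: [0.5422, 0.1762, 0.2321]
tool_rot: [3.141, 0.0, -0.195]
ft_force: [0.3, -0.6, 0.1]
gripper_width: 0.0523
```

```bash
python3 -c "
from h import *
T=camera('top');S=camera('side')
save(T,'tF.png');save(S,'sF.png')
for n in N:
 for nm,c in(('t',T),('s',S)):
  for l in landmark_of(n,c)[:1]: print(n,nm,'%.2f'%l['confidence'],l['at'],np.round(onz(c,l['at'],.002)[:2],4))
cv2.imwrite('pics/p3.png',np.hstack([cv2.resize(crop(T,320,185,440,275,1),(480,360),interpolation=cv2.INTER_CUBIC),cv2.resize(crop(S,270,110,370,200,1),(320,288),interpolation=cv2.INTER_CUBIC)[:,:].copy().__class__((360,320,3),dtype=np.uint8)*0+np.pad(cv2.resize(crop(S,270,110,370,200,1),(320,288),interpolation=cv2.INTER_CUBIC),((0,72),(0,0),(0,0)))]))"
```

```text
big_adapter t 0.79 [407.0, 239.1] [ 0.4457 -0.3649]
big_adapter s 0.55 [331.3, 138.0] [ 0.4355 -0.3806]
small_adapter t 0.50 [346.8, 245.8] [ 0.429  -0.1972]
small_adapter s 0.64 [335.9, 173.6] [ 0.4083 -0.2082]
valve_block t 0.59 [379.4, 203.2] [ 0.5485 -0.2935]
tray_xl t 0.75 [412.1, 245.0] [ 0.4291 -0.3779]
tray_xl s 0.77 [334.7, 136.8] [ 0.426  -0.3891]
tray_l t 0.83 [348.5, 251.1] [ 0.4142 -0.2014]
tray_l s 0.66 [333.5, 174.9] [ 0.4143 -0.2012]
tray_s t 0.83 [348.5, 251.1] [ 0.4142 -0.2014]
tray_s s 0.66 [333.5, 174.9] [ 0.4143 -0.2012]
dark_vial t 0.51 [183.8, 230.2] [0.4795 0.2627]
dark_vial s 0.68 [189.0, 305.7] [0.6661 0.2834]
pale_vial t 0.44 [183.0, 232.3] [0.4735 0.2649]
pale_vial s 0.85 [284.8, 310.3] [0.4731 0.258 ]
```

View pics/p3.png

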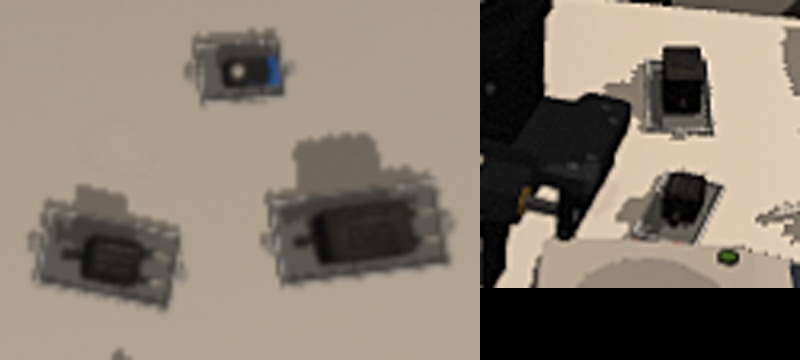

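View pics/sF.png

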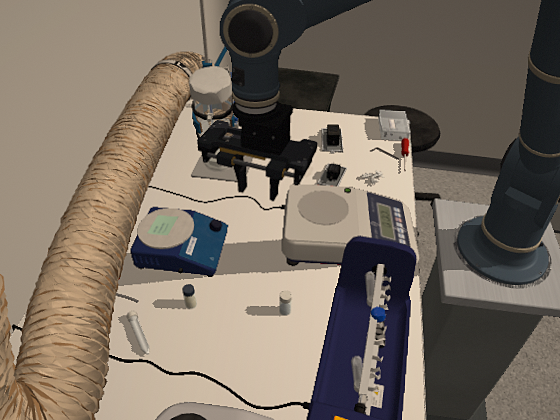

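```bash
python3 -c "
from h import *
T=camera('top')
print(onz(T,(348.2,250),.032),onz(T,(411.4,242.8),.044))
print(get_obs()['dq'].max() if hasattr(get_obs()['dq'],'max') else get_obs()['dq'])
print(finish_job())"
```

```text
[ 0.41553491 -0.19649836  0.032     ] [ 0.43220138 -0.36455856  0.044     ]
0.000773395745840671
the job is handed in; nothing more can be done
None
```

All three items are in their own trays, flat, right way up and lengthwise. I handed the job in after about 35 s of the 90 s allowed; no verdict is reported.

| Item | Tray | Distance from tray centre (limit 15 mm) |
|---|---|---|
| Large adapter | Longest | about 7 mm (body centre) |
| Small adapter | Middle | about 3 mm (body centre) |
| Valve block | Smallest | about 5.5 mm |

These are last-picture measurements, and the calibration is good to about 2 mm. Each item's own centre differs from its body centre by about 2 mm for the adapters. In the pictures the pins and cable stubs lay inside the rims.

- **Vials:** Both were still standing in the last side picture. The network's positions for them agree with the first ones to about 15 mm, which is rougher than I would like against the 20 mm limit. However, the gripper never came near either vial.
- **Disagreements:** The networks confused the tray names, giving the middle tray for the smallest. They also once took the pale vial for the dark one in the top view. Their points for the two adapters differed by 1.5 to 2.5 cm between the two cameras. For the trays and items I therefore used positions worked out from outlines I read off the pictures by eye.

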